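Free the probe arm, draw it out to the index and hold it

ROBOT

A 7-joint arm with a two-finger parallel gripper is mounted at the origin on the work surface. World frame = base frame: x ahead of the robot, y to its left, z up, the work surface at z = 0. Lengths are in m, angles in degrees, forces in N, time in s.
With the tool pointing down it reaches from about 0.425 to 0.875 m from the base axis. Payload 4.7 kg.
Tool frame: the origin (TCP) lies on the mounting face of the last link; the fingertips stand 182 mm ahead of it and the grasp point (between the pads) lies 164 mm ahead of it; z points along the fingers, x is the direction in which the jaws open and shut, and the axes are right-handed (so a half turn about z gives the same grasp; the last joint's range is limited). The gripper opens to 87 mm and grips with 3 to 60 N. Pads are 19 mm wide; open, the fingers measure 117 mm over their backs; the gripper's body (75 mm by 190 mm) begins 51 mm behind the grasp point.
Start: joints at [73.516, 18.392, -4.016, 83.108, 1.295, 78.541, -3.26], TCP at [0.193, -0.621, 0.405] pointing down, gripper open.
Joint ranges: [-163.93, 163.93], [-17.29, 119.83], [-79.2, 71.16], [3.27, 140.29], [-89.18, 269.18], [5.43, 117.66], [-154.24, 154.24]. Speed limits (degrees/s): [147.25, 147.25, 180, 180, 180, 180, 180].

INTERFACE

Orientations are given as [roll, pitch, yaw] about the fixed x, y, z axes, in that order (R = Rz(yaw) Ry(pitch) Rx(roll)).
In Python, from cell import status, cams, env, outline_of, landmark_of gives the robot as it stands. The module is installed in compiled form; this text tells all that it offers.
- The arm moves only by the tool jog_arm, never from a script. Its argument "rows" is a list of rows, each a list of 7 numbers: the closure, from 0 (fully open) to 1 (shut), then the shift along the tool's x, y, z in m, then the turn, a rotation vector about the tool's x, y, z in degrees. A call has 1 to 12 rows; each row shifts and turns the commanded pose from where the row before left it, along the tool's axes as they then stand; what a row does not reach is not made up. A row lasts 1/12 s, in which the tool goes at most 41.7 mm and 7.16 degrees, less where a joint would pass 70% of its speed; a pose out of reach is approached as far as the arm can. A call with a gripper value outside its range is refused whole. The fingers move at their own pace and stop on an object; "grip_force" is the grip in N (left out, the last holds). Time passes only in rows, so rows that do not move let the fingers close. It gives the time, the measured TCP pose, the force and the opening at its end, in the units of the state.
- status.get_obs(): the state, without advancing time (a new reading comes with each control period).
- cams.read_camera(name): name is "scene" or "top" or "wrist"; returns (picture, depth): 400x640x3 uint8, red, green, blue; 400x640 float32, m along the optical axis (not along the pixel's ray), 0 where there is no reading.
- cams.camera_params(name): a dict with "vfov" (degrees; the focal length in pixels is half the picture's height over the tangent of half this angle, whatever the lens; pixels are square), "cx", "cy" (the principal point, pixels), "eye" and "attitude" of the camera in the world. Camera axes: x right, y up, looking along -z (the intrinsics and any distortion apply to the point x, -y, -z); pixel columns grow to the right and rows downward; lengths in m; the calibration is good to about 2 mm. A picture is of the moment at which its call begins: read the wrist's pose just before it. camera_params takes no time and is no camera call; for the wrist camera it gives the pose at the moment of the call.
- env.sign_off(): hands the job in, once; it reports no verdict.
Trained networks look in the newest picture that a camera, given by its name, has taken for a name from the list of things; names that differ only in an ending like _2 or _b are one class to them, and where a whole thing is asked for, a point or a joint stands for the part that bears it (a point fixed in the world has none). Each returns a list of dicts, best first, with "conf" (0 to 1); they miss things now and then, are a little off and sometimes report something else, mostly with a low value. They report only what shows in the picture. A call takes as long as a camera call. They do not tell look-alikes from the thing itself.
- outline_of(camera, name): "pixels" (400x640 bool, what is visible of it) and "box" ([left, top, right, bottom] in pixels, round what is visible of it).
- landmark_of(camera, name): "position" ([row, column] in pixels: a listed point, or the origin of a listed thing).
The state is a dict: "time_s": time; "qpos": joint angles; "joint_velocities": joint speeds; "effort": joint torques, N m; "tool_pos": TCP position; "tool_rot": TCP orientation; "force": force on the tool from outside, world axes, zero at the start; "wrist_torque": the same for the moment, N m; "grip_width": finger opening in m.
Only numpy, scipy, OpenCV 4.12 (cv2) and the standard library are available. Lean on these libraries where they do the work, as an engineer would, in place of code of your own. Each camera call takes 0.05 s, during which the arm holds its last target. There are 200 camera calls.

TASK

Lift the transit link up off its two posts on the probe arm and lay it flat on its base inside the white tray, letting go of it. Then squeeze in the lock button on the arm's grip block, draw the spring-loaded telescoping arm out along the scale until its pointer is in line with the index clip, and finish while still holding the arm still there with the button squeezed in. Leave the bottle, the beaker and the grey box where they stand.

Things in the scene. Friction and masses are not known exactly. Their poses are not given: they have to be found in the camera images.
- probe_base: Fixed aluminium plate, x -47 to +78 mm, y -185 to +195 mm, 12 mm thick, with a white outer tube 46 mm wide (y -185 to -20 mm, top at 60 mm). Origin on the bench under the arm's axis, z up; the arm extends along +y (roughly to the robot's left). A white scale, ticks every 10 mm, lies along y at x +36 to +66 mm. A fixed 9 mm post stands on the tube at x 0, y -45 mm, top at 80 mm
- extension (a joint): Extension of the telescoping arm in m along the base's +y: 0 home, 0.125 fully out. A spring pulls it home (3 N at 0, 4.3 N at full travel, plus light friction). At home a tooth locks it (1 to 2 mm of play) while the lock button is out; it locks nowhere else and runs back if let go
- grip_head: Grey head on the arm's end, axes as the base. Origin at bench level below the centre of its grip block; at home 45 mm along +y from the base's origin. Block: 28 mm wide (x), 32 mm long (y), 60 to 104 mm above the bench. Behind it a 60 mm high deck with a 9 mm post at y -45 mm, top at 80 mm; a 12 mm upright probe at y +32 mm, top at 73 mm. Grip the block from above across x, over the button
- lock_button (a joint): Travel of the lock button in m: 0 out, 0.006 fully squeezed in. Black key 24 mm long (y), 32 mm high, centre 82 mm above the bench, on the +x face of the grip block: 8 mm proud out, 2 mm in, so block and button together are 36 mm wide before and 30 mm after squeezing. Takes 2 N to start, 6.3 N to bottom; lock clear beyond 4.5 mm. Springs out when let go
- pointer (a point): Tip of the thin steel pointer on the grip head that moves over the scale: 41 mm along +x from the grip block's centre and 26 mm above the bench, at the same y along the base as the block's centre
- index_clip: Fixed dark steel clip on the scale's far edge, 18 by 16 by 14 mm, with a 3 mm wide needle pointing back at the arm. Axes as the base. Origin on the needle's centre line, 13 mm above the bench, 56 mm along the base's +x from the arm's axis; the pointer must come to the same y along the base as this origin (55 to 110 mm of extension, differing from time to time)
- transit_link: Loose link, about 100 g: flat steel frame 32 mm (x) by 77 mm (y) by 8 mm with two holes (18 by 26 mm) hung over the fixed and the moving post, underside 60 mm above the bench; the posts stand 20 mm up through it. A white upright tab 12 mm (x) by 26 mm (y) rises from its middle to 54 mm above its underside. Origin: centre of the underside. While on, it stops the arm at 10 mm
- tray: Fixed shallow open white tray, 150 mm (x) by 190 mm (y), walls 4 mm thick and 22 mm high, floor about 4 mm thick. Origin at the centre of its underside. The link goes flat inside it, tab up
- wash_bottle: White plastic bottle, 64 mm across and 160 mm tall, loose; leave alone. Origin at the centre of its underside
- beaker: Glass beaker, 72 mm across and 90 mm tall, loose; leave alone. Origin at the centre of its underside
- cuvette_box: Grey closed box 75 mm by 120 mm by 50 mm high, loose; leave alone. Origin at the centre of its underside
Mind the look-alikes: they are no part of the job. Of the things like the transit_link, leave any that is yellow; of the rest the larger one is meant.

How it is judged (in metres and radians):
On the way, in this order (a step that is already met when the one before it is completed fails the run):
1. the transit link lies flat in the tray, let go and at rest (x of transit_link in the frame of tray between -0.075 and 0.075 m and y of transit_link in the frame of tray between -0.095 and 0.095 m and z of transit_link in the frame of tray between -0.002 and 0.012 m and angle between transit_link's own z axis and vertical below 0.2 rad and linear speed of transit_link below 0.02 m/s and contact force between the fingers and transit_link below 0.2 N), for 0.2 s.
2. the lock button is squeezed in by the fingers (value of joint lock_button above 0.0045 m and contact force between the fingers and grip_head above 2 N), for 0.1 s.
At the end, for the whole second after the job is handed in: Pointer within 5 mm of the index needle along the scale, arm still (under 10 mm/s), fingers gripping the head (over 2 N) with the button in over 4.5 mm; link released, flat (tilt under 0.2 rad) in the tray; bottle, beaker and grey box within 30 mm of their starts (all of step 1 and all of step 2 and y of pointer in the frame of index_clip between -0.005 and 0.005 m and velocity of joint extension between -0.01 and 0.01 m/s and distance of each of wash_bottle, beaker, cuvette_box from where it was at the start of the episode below 0.03 m); the arm keeps its last pose, push and grip.
It fails at once if the bottle, beaker or grey box is pushed away or tipped (distance of any of wash_bottle, beaker, cuvette_box from where it was at the start of the episode above 0.03 m or angle between any of wash_bottle, beaker, cuvette_box's own z axis and vertical above 0.5 rad).
It also fails if it takes over 51 s, if anything falls off the work surface, if the arm or the gripper's body presses on something with over 40 N, if the wrist force passes 120 N, or if a joint passes its speed limit or range.

## Working session

There is one attempt and no reset: what is moved stays moved. The work goes in short steps, Python scripts to look and compute and a tool call to move; the robot and the scene stay as the last step left them, time stands still between calls to the robot, and variables do not carry over. Pictures are saved under pics/ and viewed, about 8 in all and at most 12, crops included, and the job is handed in when it is done.

Besides the shell and the picture viewer there is one more tool, called after "Emit:" as name([rows], argument=value, ...), one row to a line, values as JSON. jog_arm: Moves the arm, as the interface text tells. Its arguments: {"type":"object","properties":{"rows":{"type":"array"},"grip_force":{"type":"number"}},"required":["rows"]}

```bash
mkdir -p pics
cat > h.py <<'E'
import numpy as np, cv2
from cell import status, cams, env, outline_of, landmark_of
from scipy.spatial.transform import Rotation as R
def params(n):
    p=cams.camera_params(n); return p
def rot(p):
    a=np.array(p['attitude'],float)
    if a.shape==(3,3): return a
    if a.size==4: return R.from_quat(a).as_matrix()
    return R.from_euler('xyz',a,degrees=True).as_matrix()
def ray(p,r,c):
    f=200/np.tan(np.radians(p['vfov'])/2)
    return rot(p)@np.array([(c-p['cx'])/f,-(r-p['cy'])/f,-1.])
def at_z(p,r,c,z):
    d=ray(p,r,c); e=np.array(p['eye']); return e+d*(z-e[2])/d[2]
def cloud(p,dep):
    f=200/np.tan(np.radians(p['vfov'])/2)
    r,c=np.mgrid[:400,:640]
    q=np.stack([(c-p['cx'])/f*dep,-(r-p['cy'])/f*dep,-dep],-1)
    return q@rot(p).T+np.array(p['eye'])
def proj(p,X):
    f=200/np.tan(np.radians(p['vfov'])/2)
    q=(np.array(X)-p['eye'])@rot(p); return p['cy']-f*q[...,1]/-q[...,2], p['cx']+f*q[...,0]/-q[...,2]
E
python3 - <<'E'
from h import *
print(status.get_obs())
for n in ['top','scene','wrist']:
    p=params(n); print(n,p)
    im,d=cams.read_camera(n); cv2.imwrite(f'pics/{n}0.png',im[...,::-1]); np.savez(f'{n}0.npz',im=im,d=d)
    C=cloud(p,d)
    for t in ['transit_link','tray','grip_head','index_clip','probe_base','wash_bottle','beaker','cuvette_box','pointer']:
        for o in outline_of(n,t):
            if o['conf']>.3:
                m=o['pixels']&(d>0); print(n,t,round(o['conf'],2),np.round(o['box']),np.round(np.median(C[m],0),3) if m.any() else '')
        for o in landmark_of(n,t)[:3]: print('   lm',t,round(o['conf'],2),np.round(o['position'],1))
E
```

```text
{'time_s': 0.0, 'qpos': array([73.51534022, 18.43785209, -4.01631418, 83.17592082,  1.2933494 ,
       78.53998006, -3.25925712]), 'joint_velocities': array([-0.08278779,  0.02374449,  0.0852481 , -0.01441955,  0.01655772,
        0.06663707,  0.06726451]), 'effort': array([ 3.74149386e-04, -4.91297150e+01, -4.03531976e-01, -3.12536681e+01,
       -6.37151767e-02,  4.38858045e-02,  1.98449525e-04]), 'tool_pos': array([ 0.19313075, -0.62042251,  0.40366604]), 'tool_rot': array([ 1.79996076e+02,  1.08597708e-01, -7.27044157e+01]), 'force': array([-0.35686971,  0.39864632, -0.47856118]), 'wrist_torque': array([ 0.04795099, -0.00692158,  0.01389343]), 'grip_width': 0.08676345178209953}
top {'vfov': 42.48122232615394, 'cx': 322.83438018633467, 'cy': 200.28239922726902, 'eye': array([0.47292291, 0.03410739, 1.39066906]), 'attitude': array([  4.33985017,  -0.62736118, -88.77093605])}
top transit_link 0.73 [427. 130. 462. 158.] [ 0.729 -0.281  0.109]
top transit_link 0.61 [361. 215. 393. 229.] [ 0.517 -0.118  0.07 ]
top transit_link 0.48 [374. 143. 400. 168.] [ 0.699 -0.146  0.012]
   lm tra
[... 1982 characters left out ...]
e 0.94 [236.4 264.3]
   lm probe_base 0.56 [216.8 288.4]
scene wash_bottle 0.65 [260. 282. 302. 369.] [ 0.75  -0.306  0.096]
   lm wash_bottle 0.96 [351.9 283.2]
scene beaker 0.75 [366. 226. 401. 289.] [ 0.779 -0.048  0.062]
   lm beaker 0.73 [272.8 380.9]
scene cuvette_box 0.65 [402. 171. 456. 219.] [0.75  0.203 0.048]
   lm cuvette_box 0.75 [200.6 425.9]
scene pointer 0.93 [260. 184. 288. 226.] [ 0.514 -0.062  0.074]
   lm pointer 0.83 [220.4 290.4]
   lm pointer 0.31 [221.5 272.3]
wrist {'vfov': 64.10784673222727, 'cx': 321.3598882218322, 'cy': 200.58265783499758, 'eye': array([ 0.26929525, -0.59651753,  0.38532047]), 'attitude': array([-1.68345603e+01,  3.48266577e-02, -7.27385039e+01])}
```

Run:
```python
import cv2
a=cv2.imread('pics/top0.png')[95:310,150:470]; b=cv2.imread('pics/scene0.png')[170:310,180:340]
a=cv2.resize(a,(800,538),interpolation=3)
cv2.imwrite('pics/a.png',a); cv2.imwrite('pics/b.png',cv2.resize(b,None,fx=4,fy=4,interpolation=3))
```

```text
(no output)
```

View pics/a.png

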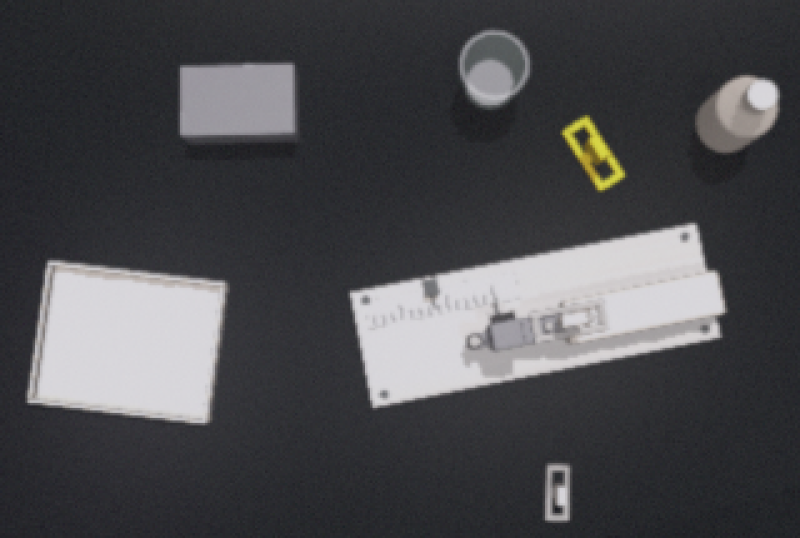

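View pics/b.png

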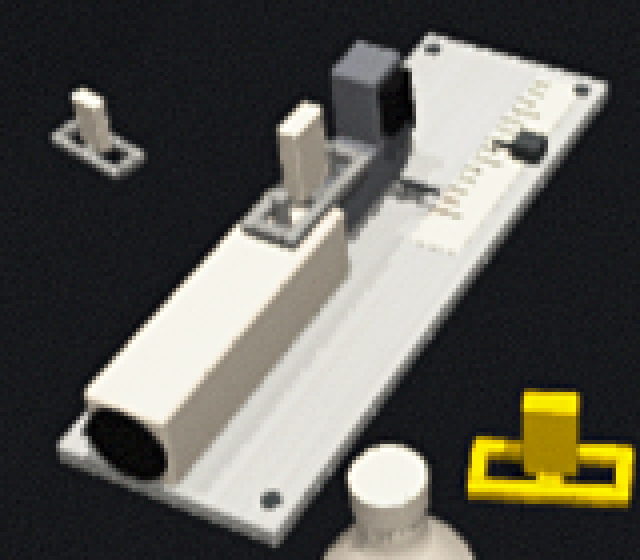

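Run:
```python
from h import *
p=params('top'); z=np.load('top0.npz'); im,d=z['im'],z['d']; C=cloud(p,d)
def seg(box,z0,bright):
    m=np.zeros((400,640),bool); m[box[1]:box[3],box[0]:box[2]]=1
    return m&(im.min(-1)>bright)
# plate: intersect bright pixels with z=0.012
f=200/np.tan(np.radians(p['vfov'])/2)
def planar(m,z):
    rr,cc=np.nonzero(m); return np.array([at_z(p,r,c,z)[:2] for r,c in zip(rr,cc)],np.float32)
m=seg((285,180,445,262),0,110); n,l,s,_=cv2.connectedComponentsWithStats(m.astype(np.uint8)); m=l==1+np.argmax(s[1:,4])
P=planar(m&(C[...,2]<.03),.012); rect=cv2.minAreaRect(P); print('plate',rect, cv2.boxPoints(rect))
m=seg((155,195,246,270),0,110); P=planar(m,.022); rect=cv2.minAreaRect(P); print('tray',rect, cv2.boxPoints(rect))
print('floor z plate', np.median(C[l==1+np.argmax(s[1:,4])][:,2]))
# high things
X=C[185:262,285:445].reshape(-1,3)
for lo,hi in [(.095,.109),(.109,.125)]:
    q=X[(X[:,2]>lo)&(X[:,2]<hi)]; print(lo,len(q),q.mean(0) if len(q) else '', cv2.minAreaRect(q[:,:2].astype(np.float32)) if len(q) else '')
ps=params('scene')
for r,c,n in [(211.4,346.7,'ptr'),(212,322.7,'clip')]:
    print(n,at_z(p,r,c,.026 if n=='ptr' else .013))
print('ptr scene',at_z(ps,220.4,290.4,.026),'clip',at_z(ps,211,307.9,.013))
```

```text
plate ((0.5276856422424316, -0.094896599650383), (0.1266966164112091, 0.3928736448287964), 12.604132652282715) [[ 0.4229988   0.08298282]
 [ 0.50872916 -0.30042297]
 [ 0.6323725  -0.272776  ]
 [ 0.5466421   0.11062977]]
tray ((0.48814451694488525, 0.34345126152038574), (0.1929495930671692, 0.15247520804405212), 84.1891860961914) [[0.40253115 0.2551908 ]
 [0.5542229  0.2397536 ]
 [0.5737579  0.43171173]
 [0.42206615 0.44714892]]
floor z plate 0.015167137919153362
0.095 158 [ 0.50533721 -0.05214737  0.10422707] ((0.509413480758667, -0.07074455916881561), (0.03483647108078003, 0.07059156894683838), 11.176654815673828)
0.109 66 [ 0.51481991 -0.10419922  0.11402505] ((0.5074096322059631, -0.08497391641139984), (0.024225842207670212, 0.09495505690574646), 9.268888473510742)
ptr [ 0.54858621 -0.04264393  0.026     ]
clip [0.54627792 0.02095263 0.013     ]
ptr scene [ 0.54643877 -0.04726542  0.026     ] clip [0.54651623 0.0137495  0.013     ]
```

Run:
```python
from h import *
p=params('top')
for n,(u,v),z in [('A(+x+y)',(351,292),.012),('B(+x-y)',(696,224),.012),('C(-x+y)',(373,407),.012),('D(-x-y)',(721,338),.012),('h1',(365,300),.012),('h2',(685,237),.012),('h3',(384,394),.012),('h4',(705,328),.012),('ptr',(494,287),.026),('clip',(430,288),.02)]:
    print(n,at_z(p,95+v/2.5,150+u/2.5,z)[:2].round(4))
z=np.load('top0.npz'); im,d=z['im'],z['d']; C=cloud(p,d)
# link tab/block rects with eroded per-box selection
for n,b,lo,hi in [('block',(342,219,364,236),.097,.110),('tab',(370,215,394,230),.106,.122)]:
    q=C[b[1]:b[3],b[0]:b[2]].reshape(-1,3); q=q[(q[:,2]>lo)&(q[:,2]<hi)]; print(n,len(q),np.median(q,0),cv2.minAreaRect(q[:,:2].astype(np.float32)))
```

```text
A(+x+y) [0.545  0.1075]
B(+x-y) [ 0.6267 -0.2628]
C(-x+y) [0.4229 0.0809]
D(-x-y) [ 0.5043 -0.2904]
h1 [0.5367 0.0923]
h2 [ 0.6123 -0.2509]
h3 [0.4369 0.0695]
h4 [ 0.5147 -0.2731]
ptr [ 0.5529 -0.045 ]
clip [0.5507 0.023 ]
block 161 [ 0.50520591 -0.0521632   0.10455412] ((0.5056867599487305, -0.05189844220876694), (0.0348484180867672, 0.032134752720594406), 10.980768203735352)
tab 52 [ 0.51874983 -0.11849468  0.11496689] ((0.5182864665985107, -0.1183004155755043), (0.011438009329140186, 0.02572697401046753), 10.772281646728516)
```

```bash
cat >> h.py <<'E'
def plan(pos,yaw,N,clos=0,nd=4):
    "rows from the measured pose to TCP pos, tool down with yaw (degrees)"
    o=status.get_obs(); p0=np.array(o['tool_pos']); r=R.from_euler('xyz',o['tool_rot'],degrees=True)
    rv=(r.inv()*R.from_euler('xyz',[180,0,yaw],degrees=True)).as_rotvec(degrees=True)
    step=(np.array(pos)-p0)/N; rows=[]
    for i in range(N):
        t=r.inv().apply(step); rows.append([clos]+[round(v,nd)+0 for v in t]+[round(v/N,2)+0 for v in rv])
        r=r*R.from_rotvec(rv/N,degrees=True)
    for i in range(0,N,12): print(str(rows[i:i+12]).replace(' ',''))
    print(np.round(p0,4),np.round(o['tool_rot'],2))
E
python3 - <<'E'
from h import *
plan([.517,-.120,.385],12.3,24)
E
```

```text
[[0,np.float64(-0.0159),np.float64(-0.0191),np.float64(0.0008),np.float64(0.0),np.float64(0.0),np.float64(-3.54)],[0,np.float64(-0.0147),np.float64(-0.02),np.float64(0.0008),np.float64(0.0),np.float64(0.0),np.float64(-3.54)],[0,np.float64(-0.0134),np.float64(-0.0209),np.float64(0.0008),np.float64(0.0),np.float64(0.0),np.float64(-3.54)],[0,np.float64(-0.0121),np.float64(-0.0217),np.float64(0.0008),np.float64(0.0),np.float64(0.0),np.float64(-3.54)],[0,np.float64(-0.0108),np.float64(-0.0224),np.float64(0.0008),np.float64(0.0),np.float64(0.0),np.float64(-3.54)],[0,np.float64(-0.0093),np.float64(-0.023),np.float64(0.0008),np.float64(0.0),np.float64(0.0),np.float64(-3.54)],[0,np.float64(-0.0079),np.float64(-0.0236),np.float64(0.0008),np.float64(0.0),np.float64(0.0),np.float64(-3.54)],[0,np.float64(-0.0064),np.float64(-0.024),np.float64(0.0008),np.float64(0.0),np.float64(0.0),np.float64(-3.54)],[0,np.float64(-0.0049),np.float64(-0.0243),np.float64(0.0008),np.float64(0.0),np.float64(0.0),np.float64(-3.54)],[0,np.float64(-0.0034),np.float64(-0.0246),np.float64(0.0008),np.float64(0.0),np.float
[... 947 characters left out ...]
),np.float64(-0.0227),np.float64(0.0008),np.float64(0.0),np.float64(0.0),np.float64(-3.54)],[0,np.float64(0.0115),np.float64(-0.022),np.float64(0.0008),np.float64(0.0),np.float64(0.0),np.float64(-3.54)],[0,np.float64(0.0128),np.float64(-0.0213),np.float64(0.0008),np.float64(0.0),np.float64(0.0),np.float64(-3.54)],[0,np.float64(0.0141),np.float64(-0.0205),np.float64(0.0008),np.float64(0.0),np.float64(0.0),np.float64(-3.54)],[0,np.float64(0.0153),np.float64(-0.0195),np.float64(0.0008),np.float64(0.0),np.float64(0.0),np.float64(-3.54)],[0,np.float64(0.0165),np.float64(-0.0186),np.float64(0.0008),np.float64(0.0),np.float64(0.0),np.float64(-3.54)]]
[ 0.1932 -0.6206  0.4048] [180.    -0.   -72.71]
```

Emit:
jog_arm([
  [0, -0.016, -0.019, 0.001, 0, 0, -3.54],
  [0, -0.0147, -0.02, 0.001, 0, 0, -3.54],
  [0, -0.0134, -0.021, 0.001, 0, 0, -3.54],
  [0, -0.012, -0.0217, 0.001, 0, 0, -3.54],
  [0, -0.0108, -0.0224, 0.001, 0, 0, -3.54],
  [0, -0.0093, -0.023, 0.001, 0, 0, -3.54],
  [0, -0.008, -0.0236, 0.001, 0, 0, -3.54],
  [0, -0.0064, -0.024, 0.001, 0, 0, -3.54],
  [0, -0.005, -0.0243, 0.001, 0, 0, -3.54],
  [0, -0.0034, -0.0246, 0.001, 0, 0, -3.54],
  [0, -0.002, -0.0248, 0.001, 0, 0, -3.54],
  [0, 0, -0.0248, 0.001, 0, 0, -3.54],
])

```text
time_s: 3.85
tool_pos: [0.3565, -0.3684, 0.3928]
tool_rot: [180.0, -0.0, -29.9]
force: [0.5, -0.2, 0.1]
grip_width: 0.0871
```

Emit:
jog_arm([
  [0, 0.0012, -0.0248, 0.001, 0, 0, -3.54],
  [0, 0.0027, -0.0247, 0.001, 0, 0, -3.54],
  [0, 0.0042, -0.0245, 0.001, 0, 0, -3.54],
  [0, 0.0057, -0.0242, 0.001, 0, 0, -3.54],
  [0, 0.0072, -0.0238, 0.001, 0, 0, -3.54],
  [0, 0.0087, -0.0233, 0, 0, 0, -3.54],
  [0, 0.01, -0.0227, 0, 0, 0, -3.54],
  [0, 0.0115, -0.022, 0, 0, 0, -3.54],
  [0, 0.0128, -0.0213, 0, 0, 0, -3.54],
  [0, 0.014, -0.0205, 0, 0, 0, -3.54],
  [0, 0.0153, -0.0195, 0, 0, 0, -3.54],
  [0, 0.0165, -0.0186, 0, 0, 0, -3.54],
])

```text
time_s: 4.85
tool_pos: [0.5181, -0.1178, 0.3877]
tool_rot: [180.0, -0.0, 12.6]
force: [0.1, -0.8, 0.2]
grip_width: 0.087
```

Emit:
jog_arm([
  [0, 0, 0, 0, 0, 0, 0],
  [0, 0, 0, 0, 0, 0, 0],
])

```text
time_s: 5.02
tool_pos: [0.5181, -0.1176, 0.3876]
tool_rot: [-180.0, -0.0, 12.6]
force: [0.2, -1.0, -0.3]
grip_width: 0.0872
```

Run:
```python
from h import *
o=status.get_obs(); print(o['tool_pos'],o['tool_rot'],o['grip_width'])
p=params('wrist'); im,d=cams.read_camera('wrist'); cv2.imwrite('pics/w1.png',im[...,::-1]); np.savez('w1.npz',im=im,d=d)
print(p)
C=cloud(p,d)
for t in ['transit_link','grip_head','index_clip','pointer','lock_button']:
    for q in outline_of('wrist',t)[:2]:
        m=q['pixels']&(d>0); print(t,round(q['conf'],2),np.round(q['box']),np.round(np.median(C[m],0),3) if m.any() else '')
    for q in landmark_of('wrist',t)[:3]: print('   lm',round(q['conf'],2),np.round(q['position'],1))
```

```text
[ 0.51807027 -0.117565    0.38762516] [-1.79961292e+02 -6.68673101e-03  1.25775605e+01] 0.08716993987297311
{'vfov': 64.10784673222727, 'cx': 321.3598882218322, 'cy': 200.58265783499758, 'eye': array([ 0.50060514, -0.03929973,  0.36821822]), 'attitude': array([-16.77197503,  -0.02146491,  12.54356914])}
transit_link 0.97 [132. 121. 188. 158.] [ 0.34  -0.112  0.007]
transit_link 0.96 [303. 153. 336. 228.] [ 0.515 -0.115  0.069]
   lm 0.94 [137.1 161.6]
   lm 0.85 [232.8 457.3]
   lm 0.8 [188.3 316.1]
grip_head 0.74 [299.  72. 348. 182.] [ 0.502 -0.053  0.102]
   lm 0.58 [117.1 316.6]
index_clip 0.59 [362.  43. 393.  59.] [0.548 0.022 0.027]
   lm 0.96 [ 53.9 375.1]
   lm 0.3 [158.3 321.3]
pointer 0.67 [299.  72. 356. 181.] [ 0.503 -0.053  0.1  ]
   lm 0.82 [118.8 357. ]
   lm 0.5 [155.8 318.2]
   lm 0.17 [330.2 448. ]
lock_button 0.75 [334. 106. 343. 136.] [ 0.517 -0.049  0.098]Traceback (most recent call last):
  File "<stdin>", line 9, in <module>
ValueError: it knows: beaker, cuvette_box, grip_head, index_clip, pointer, probe_base, transit_link, tray, wash_bottle
```

View pics/w1.png

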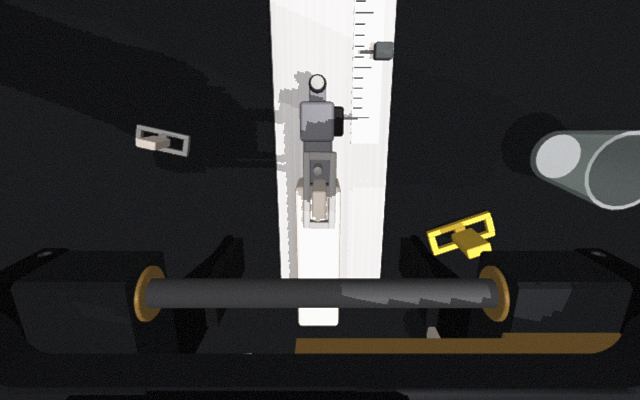

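Run:
```python
from h import *
z=np.load('w1.npz'); im,d=z['im'],z['d']
p={'vfov': 64.10784673222727, 'cx': 321.3598882218322, 'cy': 200.58265783499758, 'eye': np.array([ 0.50060514, -0.03929973,  0.36821822]), 'attitude': [-16.77197503,  -0.02146491,  12.54356914]}
C=cloud(p,d)
Bz=R.from_euler('z',12.5,degrees=True).as_matrix()
def B(X): return np.round((np.array(X)-[.5106,-.0994,0])@Bz*1000,1)
for n,b,lo,hi in [('block',(295,95,348,150),.099,.109),('tab',(300,170,336,235),.108,.120),('link frame',(295,140,345,235),.064,.072)]:
    q=C[b[1]:b[3],b[0]:b[2]].reshape(-1,3); q=q[(q[:,2]>lo)&(q[:,2]<hi)]; r=cv2.minAreaRect(q[:,:2].astype(np.float32)); print(n,len(q),np.median(q,0),r, 'base mm',B([*r[0],0]))
e=at_z(p,51.5,366,.013); t=at_z(p,118.3,362,.026); print('needle',e,B(e),'ptr',t,B(t))
# long plate edges: rows 20..280, white threshold
for side in (0,1):
    pts=[]
    for r in range(10,240,8):
        c=np.nonzero(im[r,240:400].min(-1)>120)[0]
        if len(c): pts.append(at_z(p,r,240+(c[0] if side==0 else c[-1]),.012)[:2])
    pts=np.array(pts,np.float32); v=cv2.fitLine(pts,cv2.DIST_HUBER,0,.001,.001).ravel(); print('edge yaw',np.degrees(np.arctan(-v[0]/v[1])),B([v[2],v[3],0]))
```

```text
block 1450 [ 0.50043601 -0.05218275  0.10425016] ((0.5036887526512146, -0.05221199989318848), (0.03518306463956833, 0.031716734170913696), 12.130717277526855) base mm [ 3.5 47.6  0. ]
tab 428 [ 0.51572848 -0.11745145  0.1142194 ] ((0.5162386298179626, -0.11844541877508163), (0.011776755563914776, 0.025401808321475983), 12.4260892868042) base mm [  1.4 -19.8   0. ]
link frame 1502 [ 0.51535341 -0.11536326  0.06838707] ((0.5162975192070007, -0.11888881772756577), (0.0317314974963665, 0.07711904495954514), 11.584577560424805) base mm [  1.3 -20.3   0. ]
needle [0.53392421 0.02087577 0.013     ] [ 48.8 112.4  13. ] ptr [ 0.54494529 -0.04367328  0.026     ] [45.6 47.  26. ]
edge yaw 12.454328 [-47.1  38.3   0. ]
edge yaw 12.579579 [76.2 16.3  0. ]
```

Emit:
jog_arm([
  [0, -0.0019, 0.0004, 0.01, 0, 0, 0],
  [0, 0, 0, 0.012, 0, 0, 0],
  [0, 0, 0, 0.012, 0, 0, 0],
  [0, 0, 0, 0.012, 0, 0, 0],
  [0, 0, 0, 0.012, 0, 0, 0],
  [0, 0, 0, 0.012, 0, 0, 0],
  [0, 0, 0, 0.012, 0, 0, 0],
  [0, 0, 0, 0.012, 0, 0, 0],
  [0, 0, 0, 0.01, 0, 0, 0],
  [0, 0, 0, 0.01, 0, 0, 0],
  [0, 0, 0, 0.008, 0, 0, 0],
  [0, 0, 0, 0.004, 0, 0, 0],
])

```text
time_s: 6.52
tool_pos: [0.5152, -0.121, 0.2604]
tool_rot: [-180.0, 0.1, 12.3]
force: [-0.8, 0.7, -0.4]
grip_width: 0.087
```

Emit:
jog_arm([
  [0.6, 0, 0, 0, 0, 0, 0],
  [0.8, 0, 0, 0, 0, 0, 0],
  [0.9, 0, 0, 0, 0, 0, 0],
  [1, 0, 0, 0, 0, 0, 0],
  [1, 0, 0, 0, 0, 0, 0],
  [1, 0, 0, 0, 0, 0, 0],
  [1, 0, 0, 0, 0, 0, 0],
  [1, 0, 0, 0, 0, 0, 0],
  [1, 0, 0, 0, 0, 0, 0],
  [1, 0, 0, 0, 0, 0, 0],
], grip_force=25)

```text
time_s: 7.35
tool_pos: [0.5155, -0.121, 0.2618]
tool_rot: [180.0, 0.0, 12.3]
force: [-0.3, -0.0, -0.1]
grip_width: 0.0283
```

Emit:
jog_arm([
  [1, 0, 0, 0, 0, 0, 0],
  [1, 0, 0, 0, 0, 0, 0],
  [1, 0, 0, 0, 0, 0, 0],
  [1, 0, 0, 0, 0, 0, 0],
  [1, 0, 0, 0, 0, 0, 0],
  [1, 0, 0, 0, 0, 0, 0],
])

```text
time_s: 7.85
tool_pos: [0.5155, -0.1209, 0.2617]
tool_rot: [180.0, -0.0, 12.3]
force: [0.5, 0.2, -1.1]
grip_width: 0.0118
```

Emit:
jog_arm([
  [1, 0, 0, -0.004, 0, 0, 0],
  [1, 0, 0, -0.008, 0, 0, 0],
  [1, 0, 0, -0.01, 0, 0, 0],
  [1, 0, 0, -0.012, 0, 0, 0],
  [1, 0, 0, -0.012, 0, 0, 0],
  [1, 0, 0, -0.012, 0, 0, 0],
  [1, 0, 0, -0.012, 0, 0, 0],
  [1, 0, 0, -0.012, 0, 0, 0],
  [1, 0, 0, -0.01, 0, 0, 0],
  [1, 0, 0, -0.008, 0, 0, 0],
  [1, 0, 0, 0, 0, 0, 0],
])

```text
time_s: 8.77
tool_pos: [0.5161, -0.121, 0.3639]
tool_rot: [179.9, -0.2, 12.2]
force: [0.3, 0.1, -1.3]
grip_width: 0.0117
```

```bash
sed -i 's/round(v,nd)+0/float(round(v,nd)+0)/; s/round(v\/N,2)+0/float(round(v\/N,2)+0)/' h.py
python3 - <<'E'
from h import *
o=status.get_obs(); print(o['grip_width'],o['force'])
plan([.488,.343,.362],5,24,1)
im,d=cams.read_camera('wrist'); cv2.imwrite('pics/w2.png',im[...,::-1])
E
```

```text
0.011677577859007103 [ 0.31068146  0.13905041 -1.26815048]
[[1,0.003,-0.0191,0.0001,0.0,-0.01,0.3],[1,0.0029,-0.0192,0.0001,0.0,-0.01,0.3],[1,0.0028,-0.0192,0.0001,0.0,-0.01,0.3],[1,0.0027,-0.0192,0.0001,0.0,-0.01,0.3],[1,0.0026,-0.0192,0.0001,0.0,-0.01,0.3],[1,0.0025,-0.0192,0.0001,0.0,-0.01,0.3],[1,0.0024,-0.0192,0.0001,0.0,-0.01,0.3],[1,0.0023,-0.0192,0.0001,0.0,-0.01,0.3],[1,0.0021,-0.0192,0.0001,0.0,-0.01,0.3],[1,0.002,-0.0193,0.0001,0.0,-0.01,0.3],[1,0.0019,-0.0193,0.0001,0.0,-0.01,0.3],[1,0.0018,-0.0193,0.0001,0.0,-0.01,0.3]]
[[1,0.0017,-0.0193,0.0001,0.0,-0.01,0.3],[1,0.0016,-0.0193,0.0001,0.0,-0.01,0.3],[1,0.0015,-0.0193,0.0001,0.0,-0.01,0.3],[1,0.0014,-0.0193,0.0001,0.0,-0.01,0.3],[1,0.0013,-0.0193,0.0001,0.0,-0.01,0.3],[1,0.0012,-0.0193,0.0001,0.0,-0.01,0.3],[1,0.0011,-0.0193,0.0001,0.0,-0.01,0.3],[1,0.001,-0.0193,0.0001,0.0,-0.01,0.3],[1,0.0009,-0.0193,0.0001,0.0,-0.01,0.3],[1,0.0008,-0.0194,0.0001,0.0,-0.01,0.3],[1,0.0007,-0.0194,0.0001,0.0,-0.01,0.3],[1,0.0006,-0.0194,0.0001,0.0,-0.01,0.3]]
[ 0.5161 -0.121   0.3639] [ 1.7989e+02 -1.5000e-01  1.2250e+01]
```

View pics/w2.png

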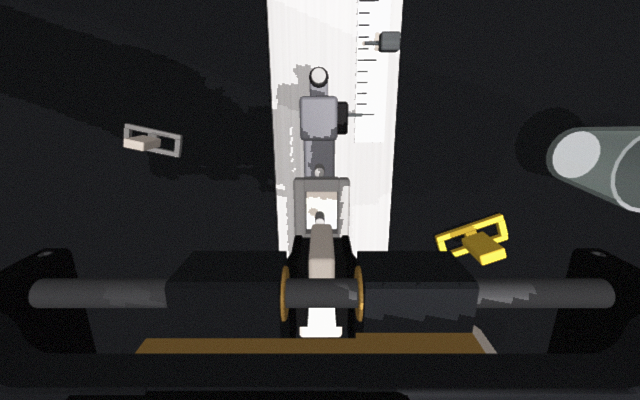

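Emit:
jog_arm([
  [1, 0.003, -0.019, 0, 0, 0, 0.3],
  [1, 0.003, -0.019, 0, 0, 0, 0.3],
  [1, 0.003, -0.019, 0, 0, 0, 0.3],
  [1, 0.003, -0.019, 0, 0, 0, 0.3],
  [1, 0.0025, -0.019, 0, 0, 0, 0.3],
  [1, 0.0025, -0.019, 0, 0, 0, 0.3],
  [1, 0.0025, -0.019, 0, 0, 0, 0.3],
  [1, 0.0025, -0.019, 0, 0, 0, 0.3],
  [1, 0.002, -0.019, 0, 0, 0, 0.3],
  [1, 0.002, -0.019, 0, 0, 0, 0.3],
  [1, 0.002, -0.019, 0, 0, 0, 0.3],
  [1, 0.002, -0.019, 0, 0, 0, 0.3],
])

```text
time_s: 9.82
tool_pos: [0.5025, 0.1095, 0.3609]
tool_rot: [180.0, 0.1, 8.6]
force: [0.6, -0.3, -0.7]
grip_width: 0.0118
```

Emit:
jog_arm([
  [1, 0.0017, -0.0195, 0, 0, 0, 0.3],
  [1, 0.0015, -0.0195, 0, 0, 0, 0.3],
  [1, 0.0015, -0.0195, 0, 0, 0, 0.3],
  [1, 0.0014, -0.0195, 0, 0, 0, 0.3],
  [1, 0.0013, -0.0195, 0, 0, 0, 0.3],
  [1, 0.0012, -0.0195, 0, 0, 0, 0.3],
  [1, 0.001, -0.0195, 0, 0, 0, 0.3],
  [1, 0.001, -0.0195, 0, 0, 0, 0.3],
  [1, 0.001, -0.0195, 0, 0, 0, 0.3],
  [1, 0.0008, -0.0195, 0, 0, 0, 0.3],
  [1, 0.0007, -0.0195, 0, 0, 0, 0.3],
  [1, 0.0006, -0.0195, 0, 0, 0, 0.3],
])

```text
time_s: 10.82
tool_pos: [0.4879, 0.3433, 0.3606]
tool_rot: [180.0, 0.1, 5.0]
force: [0.7, -0.6, -1.9]
grip_width: 0.0117
```

Emit:
jog_arm([
  [1, 0, 0, 0, 0, 0, 0],
  [1, 0, 0, 0.015, 0, 0, 0],
  [1, 0, 0, 0.015, 0, 0, 0],
  [1, 0, 0, 0.015, 0, 0, 0],
  [1, 0, 0, 0.015, 0, 0, 0],
  [1, 0, 0, 0.015, 0, 0, 0],
  [1, 0, 0, 0.015, 0, 0, 0],
  [1, 0, 0, 0.015, 0, 0, 0],
  [1, 0, 0, 0.015, 0, 0, 0],
  [1, 0, 0, 0.015, 0, 0, 0],
  [1, 0, 0, 0.01, 0, 0, 0],
  [1, 0, 0, 0, 0, 0, 0],
])

```text
time_s: 11.82
tool_pos: [0.4873, 0.3417, 0.2138]
tool_rot: [179.9, 0.2, 5.1]
force: [0.7, 0.1, -1.1]
grip_width: 0.0119
```

Emit:
jog_arm([
  [1, 0, 0, 0.003, 0, 0, 0],
  [1, 0, 0, 0.002, 0, 0, 0],
  [1, 0, 0, 0.002, 0, 0, 0],
  [1, 0, 0, 0, 0, 0, 0],
  [1, 0, 0, 0, 0, 0, 0],
])

```text
time_s: 12.23
tool_pos: [0.4882, 0.3428, 0.2101]
tool_rot: [-180.0, -0.0, 5.1]
force: [0.2, -0.1, -1.4]
grip_width: 0.0114
```

Emit:
jog_arm([
  [0.8, 0, 0, 0, 0, 0, 0],
  [0.5, 0, 0, 0, 0, 0, 0],
  [0.2, 0, 0, 0, 0, 0, 0],
  [0, 0, 0, 0, 0, 0, 0],
  [0, 0, 0, 0, 0, 0, 0],
  [0, 0, 0, 0, 0, 0, 0],
  [0, 0, 0, 0, 0, 0, 0],
  [0, 0, 0, 0, 0, 0, 0],
  [0, 0, 0, 0, 0, 0, 0],
  [0, 0, 0, 0, 0, 0, 0],
  [0, 0, 0, 0, 0, 0, 0],
  [0, 0, 0, 0, 0, 0, 0],
])

```text
time_s: 13.23
tool_pos: [0.4881, 0.3426, 0.2097]
tool_rot: [180.0, -0.0, 5.1]
force: [0.1, -0.3, 0.0]
grip_width: 0.082
```

Emit:
jog_arm([
  [0, 0, 0, -0.01, 0, 0, 0],
  [0, 0, 0, -0.015, 0, 0, 0],
  [0, 0, 0, -0.018, 0, 0, 0],
  [0, 0, 0, -0.018, 0, 0, 0],
  [0, 0, 0, -0.018, 0, 0, 0],
  [0, 0, 0, -0.018, 0, 0, 0],
  [0, 0, 0, -0.018, 0, 0, 0],
  [0, 0, 0, -0.018, 0, 0, 0],
  [0, 0, 0, -0.018, 0, 0, 0],
  [0, 0, 0, -0.015, 0, 0, 0],
  [0, 0, 0, 0, 0, 0, 0],
])

```text
time_s: 14.15
tool_pos: [0.4883, 0.3439, 0.3808]
tool_rot: [-179.8, -0.4, 5.1]
force: [0.2, 0.5, 0.2]
grip_width: 0.0873
```

Run:
```python
from h import *
im,d=cams.read_camera('top'); p=params('top'); C=cloud(p,d)
for q in outline_of('top','transit_link')[:4]:
    m=q['pixels']&(d>0); print(round(q['conf'],2),np.round(q['box']),np.median(C[m],0).round(3),C[m][:,2].max().round(3))
im2,d2=cams.read_camera('scene'); cv2.imwrite('pics/s3.png',cv2.resize(im2[100:190,300:440,::-1],None,fx=5,fy=5,interpolation=3))
# target: over grip block, hover; block top centre excl. button
plan([.501,-.052,.385],12.45,24)
```

```text
0.6 [373. 142. 401. 168.] [ 0.7   -0.147  0.011] 0.06
0.53 [188. 222. 218. 236.] [0.49  0.334 0.013] 0.065
0.46 [371. 285. 377. 303.] [ 0.339 -0.114  0.008] 0.047
[[0,-0.0009,0.0164,-0.0004,0.0,0.0,-0.31],[0,-0.001,0.0164,-0.0004,0.0,0.0,-0.31],[0,-0.0011,0.0164,-0.0004,0.0,0.0,-0.31],[0,-0.0012,0.0164,-0.0004,0.0,0.0,-0.31],[0,-0.0013,0.0164,-0.0004,0.0,0.0,-0.31],[0,-0.0013,0.0164,-0.0004,0.0,0.0,-0.31],[0,-0.0014,0.0164,-0.0004,0.0,0.0,-0.31],[0,-0.0015,0.0164,-0.0004,0.0,0.0,-0.31],[0,-0.0016,0.0164,-0.0004,0.0,0.0,-0.31],[0,-0.0017,0.0164,-0.0004,0.0,0.0,-0.31],[0,-0.0018,0.0164,-0.0004,0.0,0.0,-0.31],[0,-0.0019,0.0163,-0.0004,0.0,0.0,-0.31]]
[[0,-0.002,0.0163,-0.0004,0.0,0.0,-0.31],[0,-0.002,0.0163,-0.0004,0.0,0.0,-0.31],[0,-0.0021,0.0163,-0.0004,0.0,0.0,-0.31],[0,-0.0022,0.0163,-0.0004,0.0,0.0,-0.31],[0,-0.0023,0.0163,-0.0004,0.0,0.0,-0.31],[0,-0.0024,0.0163,-0.0004,0.0,0.0,-0.31],[0,-0.0025,0.0163,-0.0004,0.0,0.0,-0.31],[0,-0.0026,0.0162,-0.0004,0.0,0.0,-0.31],[0,-0.0027,0.0162,-0.0004,0.0,0.0,-0.31],[0,-0.0027,0.0162,-0.0004,0.0,0.0,-0.31],[0,-0.0028,0.0162,-0.0004,0.0,0.0,-0.31],[0,-0.0029,0.0162,-0.0004,0.0,0.0,-0.31]]
[0.4878 0.3426 0.3759] [ 1.7998e+02 -2.0000e-02  5.0600e+00]
```

View pics/s3.png

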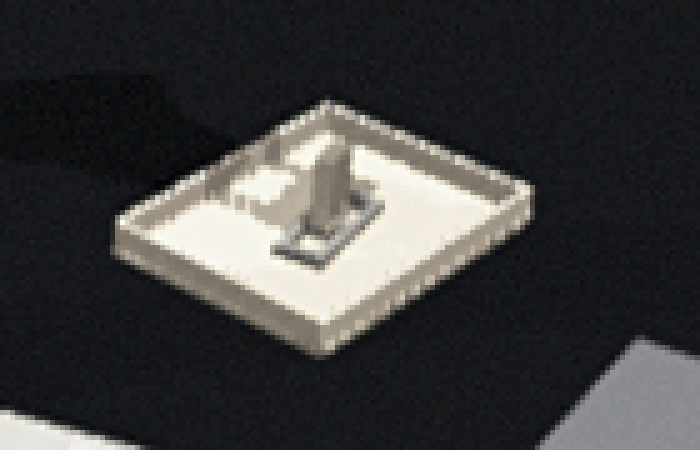

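Emit:
jog_arm([
  [0, -0.001, 0.0164, 0, 0, 0, -0.31],
  [0, -0.001, 0.0164, 0, 0, 0, -0.31],
  [0, -0.0011, 0.0164, 0, 0, 0, -0.31],
  [0, -0.0012, 0.0164, 0, 0, 0, -0.31],
  [0, -0.0013, 0.0164, 0, 0, 0, -0.31],
  [0, -0.0013, 0.0164, 0, 0, 0, -0.31],
  [0, -0.0014, 0.0164, 0, 0, 0, -0.31],
  [0, -0.0015, 0.0164, 0, 0, 0, -0.31],
  [0, -0.0016, 0.0164, 0, 0, 0, -0.31],
  [0, -0.0017, 0.0164, 0, 0, 0, -0.31],
  [0, -0.0018, 0.0164, 0, 0, 0, -0.31],
  [0, -0.0019, 0.0164, 0, 0, 0, -0.31],
])

```text
time_s: 15.3
tool_pos: [0.4941, 0.1442, 0.3746]
tool_rot: [180.0, 0.1, 8.8]
force: [0.7, -0.2, -0.3]
grip_width: 0.0869
```

Emit:
jog_arm([
  [0, -0.002, 0.0163, 0, 0, 0, -0.31],
  [0, -0.002, 0.0163, 0, 0, 0, -0.31],
  [0, -0.0021, 0.0163, 0, 0, 0, -0.31],
  [0, -0.0022, 0.0163, 0, 0, 0, -0.31],
  [0, -0.0023, 0.0163, 0, 0, 0, -0.31],
  [0, -0.0024, 0.0163, 0, 0, 0, -0.31],
  [0, -0.0025, 0.0163, 0, 0, 0, -0.31],
  [0, -0.0026, 0.0162, 0, 0, 0, -0.31],
  [0, -0.0027, 0.0162, 0, 0, 0, -0.31],
  [0, -0.0027, 0.0162, 0, 0, 0, -0.31],
  [0, -0.0028, 0.0162, 0, 0, 0, -0.31],
  [0, -0.003, 0.0162, 0, 0, 0, -0.31],
])

```text
time_s: 16.3
tool_pos: [0.5007, -0.0528, 0.3746]
tool_rot: [-180.0, 0.1, 12.5]
force: [-0.5, 0.8, 0.4]
grip_width: 0.0869
```

Emit:
jog_arm([
  [0, 0, 0, 0, 0, 0, 0],
  [0, 0, 0, 0, 0, 0, 0],
  [0, 0, 0, 0, 0, 0, 0],
])

```text
time_s: 16.55
tool_pos: [0.501, -0.0511, 0.3751]
tool_rot: [-179.9, 0.1, 12.5]
force: [0.0, 0.3, -0.3]
grip_width: 0.087
```

Run:
```python
from h import *
o=status.get_obs(); print(o['tool_pos'],o['tool_rot'])
p=params('wrist'); im,d=cams.read_camera('wrist'); cv2.imwrite('pics/w4.png',im[...,::-1]); C=cloud(p,d)
import pickle; pickle.dump((p,im,d),open('w4.pkl','wb'))
for t in ['grip_head','index_clip','pointer']:
    for q in outline_of('wrist',t)[:2]: print(t,round(q['conf'],2),np.round(q['box']))
    for q in landmark_of('wrist',t)[:3]: print('   lm',t,round(q['conf'],2),np.round(q['position'],1))
m=(C[...,2]>.099)&(C[...,2]<.108)&(np.hypot(C[...,0]-.503,C[...,1]+.052)<.03)
print(cv2.minAreaRect(C[m][:,:2].astype(np.float32)))
```

```text
[ 0.50098336 -0.05107129  0.37513257] [-1.79932563e+02  5.47045006e-02  1.25343216e+01]
grip_head 0.88 [302. 150. 363. 253.]
   lm grip_head 0.88 [178.8 318.9]
index_clip 0.72 [364. 118. 391. 131.]
index_clip 0.15 [302. 150. 362. 251.]
   lm index_clip 0.64 [121.3 373. ]
pointer 0.74 [301. 148. 360. 251.]
pointer 0.46 [273.  29. 401. 354.]
   lm pointer 0.77 [184.5 356.8]
((0.5033443570137024, -0.05177674815058708), (0.03561491146683693, 0.03133487328886986), 11.569948196411133)
```

View pics/w4.png

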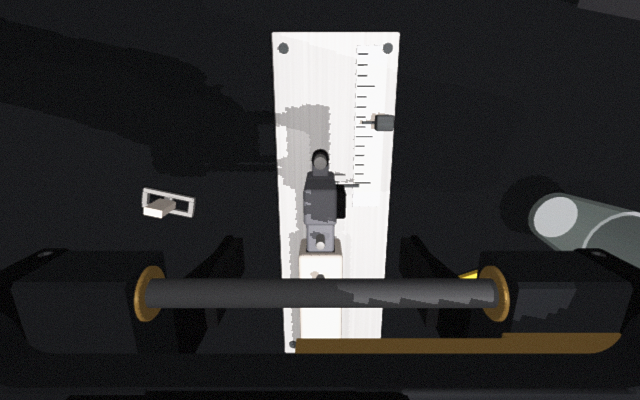

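Run:
```python
from h import *
import pickle; p,im,d=pickle.load(open('w4.pkl','rb'))
Bz=R.from_euler('z',12.45,degrees=True).as_matrix()
def B(X): return np.round((np.array(X)-[.5106,-.0994,0])@Bz*1000,1)
print('needle',B(at_z(p,122,366,.013)),'ptr',B(at_z(p,184.5,357,.026)),B(at_z(p,175,345,.026)))
cv2.imwrite('pics/w4c.png',cv2.resize(im[100:215,290:410,::-1],None,fx=5,fy=5,interpolation=3))
plan([.5005,-.0525,.375],12.45,1)
```

```text
needle [ 47.3 112.1  13. ] ptr [38.6 48.2 26. ] [25.7 58.5 26. ]
[[0,-0.0009,0.0008,0.0008,0.01,0.0,0.09]]
[ 0.5012 -0.0515  0.3758] [179.99  -0.    12.54]
```

View pics/w4c.png

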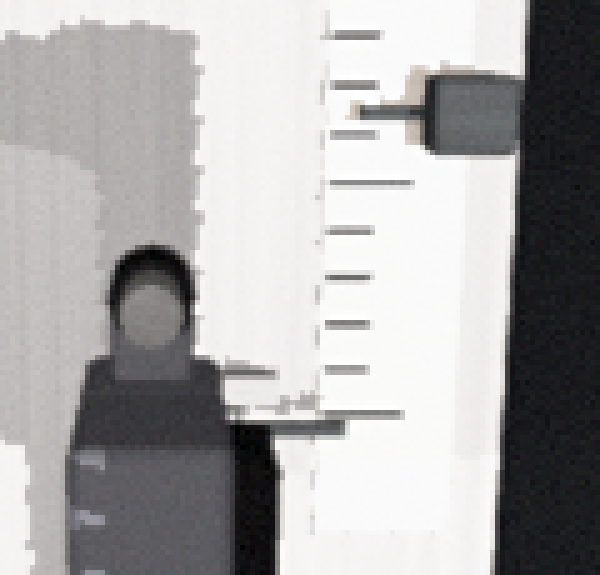

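Emit:
jog_arm([
  [0, -0.001, 0.0007, 0.011, 0, 0, 0],
  [0, 0, 0, 0.012, 0, 0, 0],
  [0, 0, 0, 0.012, 0, 0, 0],
  [0, 0, 0, 0.012, 0, 0, 0],
  [0, 0, 0, 0.012, 0, 0, 0],
  [0, 0, 0, 0.012, 0, 0, 0],
  [0, 0, 0, 0.012, 0, 0, 0],
  [0, 0, 0, 0.012, 0, 0, 0],
  [0, 0, 0, 0.012, 0, 0, 0],
  [0, 0, 0, 0.01, 0, 0, 0],
  [0, 0, 0, 0.007, 0, 0, 0],
  [0, 0, 0, 0.003, 0, 0, 0],
])

```text
time_s: 17.9
tool_pos: [0.5, -0.0529, 0.2474]
tool_rot: [-180.0, 0.1, 12.5]
force: [-0.7, 0.1, 0.8]
grip_width: 0.0868
```

Emit:
jog_arm([
  [0.5, 0, 0, 0, 0, 0, 0],
  [0.7, 0, 0, 0, 0, 0, 0],
  [1, 0, 0, 0, 0, 0, 0],
  [1, 0, 0, 0, 0, 0, 0],
  [1, 0, 0, 0, 0, 0, 0],
  [1, 0, 0, 0, 0, 0, 0],
  [1, 0, 0, 0, 0, 0, 0],
  [1, 0, 0, 0, 0, 0, 0],
  [1, 0, 0, 0, 0, 0, 0],
  [1, 0, 0, 0, 0, 0, 0],
  [1, 0, 0, 0, 0, 0, 0],
  [1, 0, 0, 0, 0, 0, 0],
], grip_force=25)

```text
time_s: 18.9
tool_pos: [0.5003, -0.053, 0.249]
tool_rot: [180.0, 0.0, 12.5]
force: [-1.9, -0.1, 4.2]
grip_width: 0.0287
```

Emit:
jog_arm([
  [1, 0, 0, 0, 0, 0, 0],
  [1, 0, 0, 0, 0, 0, 0],
  [1, 0, 0, 0, 0, 0, 0],
  [1, 0, 0, 0, 0, 0, 0],
])

```text
time_s: 19.23
tool_pos: [0.5003, -0.0529, 0.249]
tool_rot: [180.0, 0.0, 12.5]
force: [-2.3, 0.7, 5.3]
grip_width: 0.029
```

Emit:
jog_arm([
  [1, 0, -0.003, 0, 0, 0, 0],
  [1, 0, -0.005, 0, 0, 0, 0],
  [1, 0, -0.006, 0, 0, 0, 0],
  [1, 0, -0.006, 0, 0, 0, 0],
  [1, 0, -0.006, 0, 0, 0, 0],
  [1, 0, -0.006, 0, 0, 0, 0],
  [1, 0, -0.006, 0, 0, 0, 0],
  [1, 0, -0.006, 0, 0, 0, 0],
  [1, 0, -0.006, 0, 0, 0, 0],
  [1, 0, -0.006, 0, 0, 0, 0],
  [1, 0, -0.005, 0, 0, 0, 0],
  [1, 0, -0.003, 0, 0, 0, 0],
])

```text
time_s: 20.23
tool_pos: [0.4864, 0.0097, 0.249]
tool_rot: [179.9, 0.0, 12.5]
force: [-1.2, -4.3, 5.8]
grip_width: 0.0288
```

Emit:
jog_arm([
  [1, 0, 0, 0, 0, 0, 0],
  [1, 0, 0, 0, 0, 0, 0],
  [1, 0, 0, 0, 0, 0, 0],
])

```text
time_s: 20.48
tool_pos: [0.4864, 0.0095, 0.249]
tool_rot: [179.9, 0.0, 12.5]
force: [-3.3, -3.6, 5.2]
grip_width: 0.0285
```

Run:
```python
from h import *
o=status.get_obs(); print(o['tool_pos'],o['force'],o['grip_width'])
p=params('wrist'); im,d=cams.read_camera('wrist')
import pickle; pickle.dump((p,im,d),open('w5.pkl','wb'))
for t in ['index_clip','pointer']:
    for q in landmark_of('wrist',t)[:2]: print('   lm',t,round(q['conf'],2),np.round(q['position'],1))
im2,d2=cams.read_camera('top')
for t in ['index_clip','pointer']:
    for q in landmark_of('top',t)[:2]: print('   top',t,round(q['conf'],2),np.round(q['position'],1))
a=cv2.resize(im[130:290,280:440,::-1],(560,560),interpolation=3)
b=cv2.resize(im2[195:245,300:370,::-1],None,fx=3.4,fy=3.4,interpolation=3); 
out=np.zeros((560,800,3),np.uint8); out[:,:560]=a; out[:b.shape[0],560:560+b.shape[1]]=b
cv2.imwrite('pics/w5c.png',out)
```

```text
[0.48643048 0.00951373 0.24897487] [-3.31713934 -3.62647166  5.24132774] 0.028465147252978548
   lm pointer 0.95 [226.1 379.7]
   top index_clip 0.53 [214.6 323.2]
```

View pics/w5c.png

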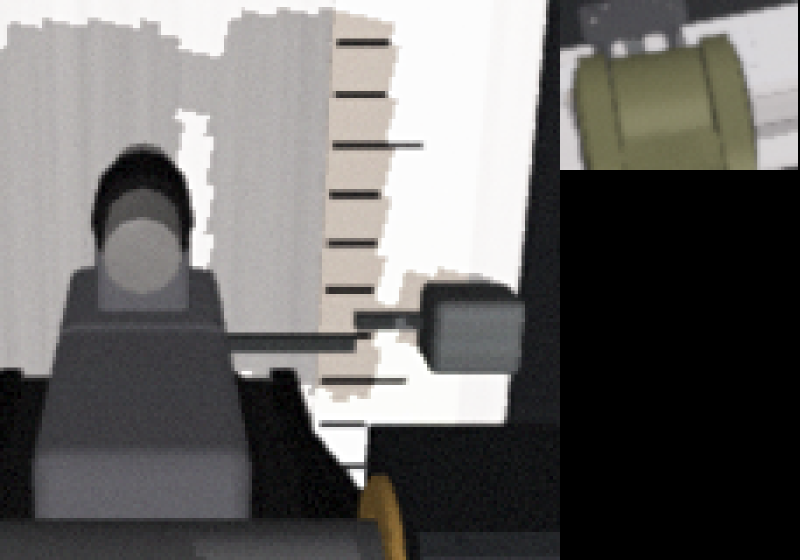

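Run:
```python
from h import *
import pickle; p,im,d=pickle.load(open('w5.pkl','rb'))
Bz=R.from_euler('z',12.45,degrees=True).as_matrix()
def B(X): return np.round((np.array(X)-[.5106,-.0994,0])@Bz*1000,1)
print('needle',B(at_z(p,221.4,390,.013)),'ptr',B(at_z(p,228,381,.026)), 'tcp',B([.4864,.0095,0]),'start',B([.5003,-.0529,0]))
C=cloud(p,d); print('depth pts',[B(C[r,c]) for r,c in [(221,388),(221,394),(228,375),(228,365)]])
```

```text
needle [ 49.4 110.4  13. ] ptr [ 40.5 110.5  26. ] tcp [ -0.2 111.6   0. ] start [-0.  47.6  0. ]
depth pts [array([ 46.8, 112.6,  18.1]), array([ 50.8, 113. ,  19.1]), array([ 36. , 111.5,  28.5]), array([ 29.2, 111.5,  28.5])]
```

Emit:
jog_arm([
  [1, 0, -0.0008, 0, 0, 0, 0],
  [1, 0, 0, 0, 0, 0, 0],
  [1, 0, 0, 0, 0, 0, 0],
  [1, 0, 0, 0, 0, 0, 0],
  [1, 0, 0, 0, 0, 0, 0],
  [1, 0, 0, 0, 0, 0, 0],
])

```text
time_s: 21.28
tool_pos: [0.4863, 0.01, 0.249]
tool_rot: [179.9, 0.0, 12.5]
force: [-2.5, -4.4, 5.8]
grip_width: 0.0288
```

Run:
```python
from h import *
p=params('top'); im,d=cams.read_camera('top'); C=cloud(p,d)
for t in ['transit_link','wash_bottle','beaker','cuvette_box']:
    q=outline_of('top',t); print(t,[(round(x['conf'],2),np.round(x['box']).tolist()) for x in q[:3]])
o=status.get_obs(); print(o['tool_pos'],o['force'],o['grip_width'],o['time_s'])
env.sign_off()
```

```text
transit_link [(0.77, [187.0, 223.0, 217.0, 236.0]), (0.71, [373.0, 140.0, 401.0, 167.0]), (0.69, [370.0, 285.0, 376.0, 303.0])]
wash_bottle [(0.73, [429.0, 128.0, 461.0, 157.0]), (0.52, [164.0, 197.0, 240.0, 265.0])]
beaker [(0.79, [334.0, 109.0, 360.0, 142.0]), (0.22, [354.0, 220.0, 377.0, 234.0])]
cuvette_box [(0.81, [221.0, 121.0, 268.0, 150.0])]
[0.48629677 0.01005287 0.24895968] [-2.8486445  -4.28630024  6.44388861] 0.028755604033870497 21.5333
the job is handed in; nothing more can be done
```

I moved the transit link into the tray and drew the arm out about 65 mm to the index clip. I handed the job in at 21.5 s, still holding the arm with the button squeezed in. No verdict was given.

- **Link:** I took the grey link on the posts, not the yellow one or the smaller grey one. After I let go, the picture showed it standing flat in the tray, tab up.
- **Button:** the finger opening was about 29 mm with a 25 N grip. That is at or just under the 30 mm expected with the button fully in.
- **Pointer:** after a 64 mm pull, the estimates disagreed. One put the pointer level with the needle within about 0.1 mm, and depth put it about 1.3 mm short. The pre-pull measurement (65.0 to 65.4 mm) also left it 1 mm or so short. I added 0.8 mm commanded, about 0.5 mm measured, so it should be within about 1 mm of the needle, against the 5 mm allowed. I took no pointer picture after that last step.
- **Clip detection:** in the last wrist picture the network did not find the index clip, so I read the needle's position from the picture by eye.
- **Bottle, beaker and grey box:** their outlines in the last top picture were within about 3 pixels of the first one, so they had not visibly moved.
- **Upward force:** the wrist sensor read a steady 5 to 6 N upward while I held the grip block, which I did not explain. It is well below the limits.

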